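Clamp a toy fire truck in the repair cradle

ROBOT

A 7-joint arm with a two-finger parallel gripper is mounted at the origin on the work surface. World frame = base frame: x ahead of the robot, y to its left, z up, the work surface at z = 0. Lengths are in m, angles in rad, forces in N, time in s.
With the tool pointing down it reaches from about 0.425 to 0.925 m from the base axis. Payload 6.8 kg.
Tool frame: the origin (TCP) lies midway between the tips of the shut fingers; the grasp point (between the pads) lies 19 mm behind it; x points along the fingers, y is the direction in which the jaws open and shut, and the axes are right-handed (so a half turn about x gives the same grasp; the last joint's range is limited). The gripper opens to 85 mm and grips with 20 to 120 N. Pads are 22 mm wide; open, the fingers measure 114 mm over their backs; the gripper's body (76 mm by 85 mm) begins 54 mm behind the grasp point. The pads swing forward as they close: fully open they stand 13 mm farther back than shut.
Start: joints at [-1.272, 0.477, 0.022, 1.555, -0.011, 1.109, -0.083], TCP at [0.267, 0.62, 0.231] pointing down, gripper open.
Joint ranges: [-2.96, 2.96], [-0.34, 2.1], [-1.41, 1.46], [0.24, 2.44], [-1.37, 4.51], [0.17, 1.92], [-2.96, 2.96]. Speed limits (rad/s): [2.39, 2.39, 3.14, 3.14, 3.14, 3.14, 3.14].

INTERFACE

Orientations are given as a rotation vector (axis times angle).
In Python, from bench import r, viewer, nets gives the robot as it stands.
- The arm moves only by the shell command python3 -m pendant 'ROWS' [FORCE]. ROWS is JSON, one flat list of numbers, 5 for each row, row after row: the finger opening in mm, from 0 to 85.4, then the shift along the tool's x, y, z in mm, then the turn about the tool's x in rad. A call has 1 to 20 rows; each row shifts and turns the commanded pose from where the row before left it, along the tool's axes as they then stand; what a row does not reach is not made up. A row lasts 1/8 s, in which the tool goes at most 62.5 mm and 10.7 degrees, less where a joint would pass 70% of its speed; a pose out of reach is approached as far as the arm can. A call with a gripper value outside its range is refused whole. The fingers move at their own pace and stop on an object; FORCE is the grip in N (left out, the last holds). Time passes only in rows, so rows that do not move let the fingers close. It gives the time, the measured TCP pose, the force and the opening at its end, in the units of the state.
- r.get_obs(): the state, without advancing time (a new reading comes with each control period).
- viewer.grab_frame(name): name is "side" or "top" or "wrist"; returns (picture, depth): 420x560x3 uint8, red, green, blue; 420x560 float32, m along the optical axis (not along the pixel's ray), 0 where there is no reading.
- viewer.calibration(name): a dict with "mtx" (3x3 intrinsics, pixels), "world_to_cam" (4x4, takes a point from world to camera coordinates). Camera axes: x right, y up, looking along -z (the intrinsics and any distortion apply to the point x, -y, -z); pixel columns grow to the right and rows downward; lengths in m; the calibration is good to about 2 mm. A picture is of the moment at which its call begins: read the wrist's pose just before it. calibration takes no time and is no camera call; for the wrist camera it gives the pose at the moment of the call.
- r.hand_in(): hands the job in, once; it reports no verdict.
Trained networks look in the newest picture that a camera, given by its name, has taken for a name from the list of things; names that differ only in an ending like _2 or _b are one class to them, and where a whole thing is asked for, a point or a joint stands for the part that bears it (a point fixed in the world has none). Each returns a list of dicts, best first, with "score" (0 to 1); they miss things now and then, are a little off and sometimes report something else, mostly with a low value. They report only what shows in the picture. A call takes as long as a camera call. They do not tell look-alikes from the thing itself.
- nets.look_for(name, camera): "location" ([x, y, z] in m, in world coordinates, good to about 4 mm: the middle of the surface that is visible of it).
- nets.silhouettes(name, camera): "mask" (420x560 bool, what is visible of it).
The state is a dict: "clock": time; "joints": joint angles; "qvel": joint speeds; "tau": joint torques, N m; "tcp_pos": TCP position; "orientation": TCP orientation; "contact_force": force on the tool from outside, world axes, zero at the start; "moment": the same for the moment, N m; "grip_width": finger opening in m.
Only numpy, scipy, OpenCV 4.12 (cv2) and the standard library are available. Lean on these libraries where they do the work, as an engineer would, in place of code of your own. Each camera call takes 0.05 s, during which the arm holds its last target. There are 200 camera calls.

TASK

Clamp the toy fire truck in the repair cradle, ready for repair: lift the release bar and hold it up while you slide the jaw along until the truck is tight against the end stop and the jaw's sprung pad is pushed in about halfway. Then let the bar down so that its tooth drops fully into the nearest notch, and let go with the truck still clamped; do not crush the truck, do not force the tooth against the notched strip, and leave the other things on the bench where they are.

Things in the scene. Friction and masses are not known exactly. Their poses are not given: they have to be found in the camera images.
- cradle: Aluminium repair cradle fixed to the bench: base plate 12 mm thick, x = -55 to +78 mm, y = -275 to +175 mm, two steel guide rails along y and an upright end stop at the +y end. Origin on the bench; x across, y along the slide towards the end stop, z up.
- stop_face (a point): Middle of the cradle's end stop face, which looks to the cradle's -y: 150 mm along y from the cradle's origin, 46 mm above the bench; the stop is 100 mm wide, its top 74 mm above the bench.
- strip (a point): Middle of the notched steel strip's usual place on the cradle, 66 mm along x, -146 mm along y, 26 mm up (tops of the lands). Notches along y every 16 mm, 7.5 mm wide, 10 mm deep, lands of 8.5 mm between. The strip itself is bolted up to 8 mm either way along y: this point does not show that; find the notch by feel or sight. Over 35 N of the tooth on the strip is forcing it.
- slide_jaw: Dark steel sliding jaw, 100 mm (x) by 90 mm (y), 25 to 50 mm above the bench; axes as the cradle's. Slides only along y, its origin from y = -200 to -30 mm in the cradle's frame; block from 60 mm behind to 30 mm ahead (+y) of it. Drags with about 5 N, stays where left. Starts in the first 70 mm of travel. With the truck on the stop the pad touches at y = -65 mm and is halfway in at -51 mm.
- jaw_pad (a joint): How far the sprung rubber-faced pad (56 mm wide, 16 to 56 mm above the bench, face 75 mm ahead (+y) of the jaw's origin when out) is pushed back into the jaw: 0 = out, 0.028 m = fully in, where it turns solid. Spring: 1 N at 0, 4.5 N halfway, 8 N fully in. More than 16 N crushes the truck.
- release_bar (a joint): Height of the release bar above its latched place, m: 0 = tooth fully in a notch, 0.009 = tooth resting on a land, 0.022 = top of travel. Moves straight up and down on the jaw, pulled down by a spring and its weight, 4 N at 0 to 6 N at 0.02. Above 0.010 the tooth clears the strip. At the start the tooth is in a notch or on a land.
- bar_grip (a point): Middle of the release bar: a level round steel bar 12 mm thick along the cradle's x, 95 mm free between its uprights, 85 mm above the bench when latched (35 mm above the jaw block), 30 mm behind (-y) the jaw's origin. Moves with the jaw. Pinch from above, fingers each side along y. The 5 mm thick tooth hangs under its +x end at the same y; it drops in within 1.2 mm of a notch's middle.
- truck: Toy fire truck, red, 140 mm long (its y, nose to +y), 60 mm wide, 80 mm high, 0.22 to 0.39 kg, standing loose on its wheels on the cradle's base between the rails, 5 to 25 mm short of the end stop; drags with 1 to 3 N, so the pad gives a little before it moves. Origin under its middle; against the end stop it lies at y = +80 mm in the cradle's frame.
- meter: Bystander: black multimeter lying flat, 75 x 120 x 30 mm, origin under its middle.
- tin: Bystander: round solder-paste tin, 62 mm across, 32 mm high, origin under its middle.
- screwdriver: Bystander: black-handled screwdriver lying on the bench, about 200 mm long, origin under its middle.
Things that resemble listed ones, but are neither listed nor needed, are in the scene too. Leave any purple look-alike of the truck alone.

How it is judged:
By the outcome, as a careful person would: the job done as asked, in the order asked, and still so for the second after the job is handed in, with the robot touching nothing.
It also fails if it takes over 54 s, if anything falls off the work surface, if the arm or the gripper's body presses on something with over 40 N, if the wrist force passes 120 N, or if a joint passes its speed limit or range.

## Working session

There is one attempt and no reset: what is moved stays moved. The work goes in short steps, Python scripts to look and compute and a shell command to move; the robot and the scene stay as the last step left them, time stands still between calls to the robot, and variables do not carry over. Pictures are saved under pics/ and viewed, about 8 in all and at most 12, crops included, and the job is handed in when it is done.

```bash
ls; mkdir -p pics; python3 - <<'E'
from bench import r, viewer, nets
import cv2,numpy as np
o=r.get_obs(); print({k:np.round(v,3) for k,v in o.items()})
ims=[]
for c in ["top","side"]:
    p,d=viewer.grab_frame(c); np.save(f"pics/{c}_d.npy",d); ims.append(p)
    cv2.imwrite(f"pics/{c}0.png",p[:,:,::-1])
    for n in ["truck","slide_jaw","release_bar","cradle","stop_face"]:
        try: print(c,n,[(np.round(q["location"],3).tolist(),round(q["score"],2)) for q in nets.look_for(n,c)][:4])
        except Exception as e: print(n,e)
E
```

```text
pics
{'clock': np.float64(0.0), 'joints': array([-1.272,  0.478,  0.022,  1.556, -0.012,  1.109, -0.083]), 'qvel': array([ 0.001, -0.   , -0.001,  0.002,  0.001, -0.   ,  0.002]), 'tau': array([ 1.0000e-03, -5.9645e+01,  1.6090e+00, -2.8120e+01,  1.3000e-02,
        9.0000e-03, -0.0000e+00]), 'tcp_pos': array([0.267, 0.619, 0.23 ]), 'orientation': array([ 0.318,  1.547, -0.321]), 'contact_force': array([-0.021, -0.37 , -0.697]), 'moment': array([-0.014,  0.031, -0.003]), 'grip_width': np.float64(0.085)}
top truck [([0.586, 0.202, 0.071], 0.94), ([0.185, 0.346, 0.06], 0.82), ([0.376, 0.336, 0.059], 0.8), ([0.397, -0.084, 0.055], 0.6)]
top slide_jaw [([0.608, -0.07, 0.047], 0.65)]
top release_bar [([0.633, -0.087, 0.099], 0.83)]
top cradle [([0.61, 0.045, 0.012], 0.68)]
top stop_face [([0.609, 0.048, 0.012], 0.86)]
side truck [([0.392, -0.12, 0.057], 0.89), ([0.376, 0.316, 0.049], 0.88), ([0.59, 0.161, 0.068], 0.71), ([0.18, 0.33, 0.048], 0.58)]
side slide_jaw [([0.614, -0.094, 0.049], 0.95)]
side release_bar [([0.648, -0.09, 0.099], 0.88), ([0.74, 0.198, 0.032], 0.61)]
side cradle [([0.602, -0.048, 0.026], 0.7)]
side stop_face [([0.601, -0.055, 0.025], 0.6)]
```

View pics/top0.png

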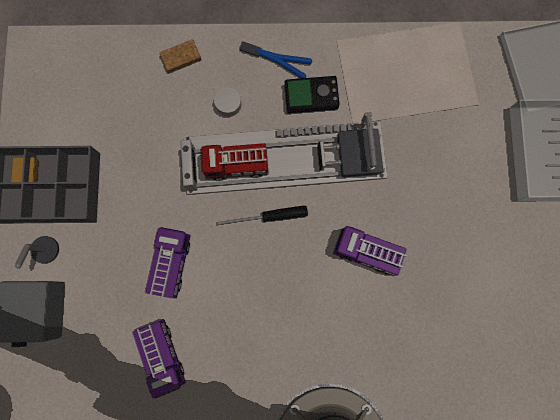

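View pics/side0.png

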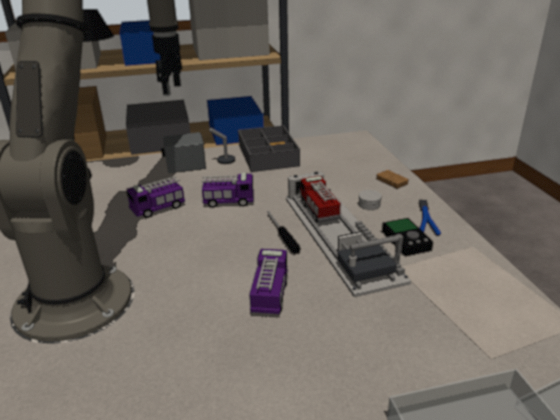

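Red truck at top (235,160), on the cradle between the stop (187,160) and the jaw (360,150), is the one described. The three purple look-alikes, at (168,262), (370,250) and (158,357), stand off the cradle. Strip is at (315,132) and the release bar near (368,145).

```bash
cat > h.py <<'E'
from bench import r, viewer, nets
import cv2,numpy as np
from scipy.spatial.transform import Rotation as R
def cloud(c,d):
    k=viewer.calibration(c); K=k["mtx"]; T=np.linalg.inv(k["world_to_cam"])
    v,u=np.mgrid[:d.shape[0],:d.shape[1]]
    P=np.stack([(u-K[0,2])/K[0,0]*d,-(v-K[1,2])/K[1,1]*d,-d],-1)
    return P@T[:3,:3].T+T[:3,3]
def proj(c,X):
    k=viewer.calibration(c); K=k["mtx"]; W=k["world_to_cam"]
    p=np.atleast_2d(X)@W[:3,:3].T+W[:3,3]; q=p*[1,-1,-1]; q=q@K.T; return q[:,:2]/q[:,2:]
E
python3 - <<'E'
from h import *
print({k:v for k,v in viewer.calibration("top").items()})
d=np.load("pics/top_d.npy"); P=cloud("top",d)
m=np.zeros(d.shape,bool); m[100:205,172:392]=1; m&=d>0
m&=P[...,2]>0.007
n,l,s,c=cv2.connectedComponentsWithStats(m.astype(np.uint8)); i=1+s[1:,4].argmax(); m=l==i
q=P[m]; print(s[i],np.percentile(q[:,2],[5,50,95]))
b=q[abs(q[:,2]-.012)<.005]
print("rect",cv2.minAreaRect((b[:,:2]*1000).astype(np.float32)), cv2.boxPoints(cv2.minAreaRect((b[:,:2]*1000).astype(np.float32))))
t=P[100:205,330:392].reshape(-1,3); t=t[(t[:,2]>.075)&(t[:,2]<.12)]; print("bar",len(t),cv2.minAreaRect((t[:,:2]*1000).astype(np.float32)),np.median(t,0))
E
```

```text
{'mtx': array([[482.90229118,   0.        , 272.75031515],
       [  0.        , 482.90229118, 211.37525943],
       [  0.        ,   0.        ,   1.        ]]), 'world_to_cam': array([[-0.00716991, -0.99996072, -0.00521029,  0.11968214],
       [ 0.98703616, -0.00791249,  0.16030288, -0.48409657],
       [-0.16033781, -0.00399339,  0.98705412, -1.00051904],
       [ 0.        ,  0.        ,  0.        ,  1.        ]])}
[  181   112   206    83 11616] [0.0093503  0.02376919 0.08716312]
rect ((613.6830444335938, 88.55807495117188), (134.3944091796875, 448.4656677246094), 4.280239582061768) [[ 529.9377   307.15027]
 [ 563.4089  -140.0646 ]
 [ 697.4284  -130.03412]
 [ 663.9572   317.18076]]
bar 333 ((627.7771606445312, -88.2764892578125), (116.56135559082031, 14.140165328979492), 3.7134039402008057) [ 0.6283406  -0.0881234   0.09810432]
```

```bash
cat >> h.py <<'E'
YAW=np.radians(4.1); C0=np.array([598.5,137.6,0.])
RC=R.from_euler('z',YAW).as_matrix()
def cr(X): return (np.asarray(X)*1000-C0)@RC      # world m -> cradle mm
def wo(c): return (RC@np.asarray(c,float)+C0)/1000  # cradle mm -> world m
def need(c):  # shift in tool mm to put TCP at cradle mm point, and turn
    o=r.get_obs(); M=R.from_rotvec(o["orientation"]).as_matrix()
    dl=M.T@(wo(c)-o["tcp_pos"])*1000
    a=RC.T@M
    print("t",round(o["clock"],2),"cr",np.round(cr(o["tcp_pos"]),1),"shift",np.round(dl,1),"F",np.round(RC.T@o["contact_force"],1),"w",round(o["grip_width"]*1000,1))
    print("axes in cradle (cols)\n",np.round(a,3))
if __name__=="__main__":
    import sys; need([float(x) for x in sys.argv[1:4]])
E
python3 h.py 12 -227 220
```

```text
t 0.6 cr [-296.1  504.8  231.3] shift [  11.3 -507.8  610.4] F [0.4 0.2 0.3] w 85.1
axes in cradle (cols)
 [[-0.     0.46   0.888]
 [ 0.     0.888 -0.46 ]
 [-1.     0.    -0.   ]]
```

```bash
python3 -m pendant '[85,0,0,0,-0.16, 85,0,0,0,-0.16, 85,0,0,0,-0.158, 85,0,-45,20.5,0, 85,0,-45,20.5,0, 85,0,-45,20.5,0, 85,0,-45,20.5,0, 85,0,-45,20.5,0, 85,0,-45,20.5,0, 85,0,-45,20.5,0, 85,0,-45,20.5,0, 85,0,-45,20.5,0, 85,0,-45,20.5,0, 85,0,-45,20.5,0, 85,0,-45,20.5,0, 85,0,-45,20.5,0, 85,0,-45,20.5,0, 85,0,-45,20.5,0]' 40
python3 - <<'E'
from h import *
need([12,-227,150])
p,d=viewer.grab_frame("wrist"); np.save("pics/w1_d.npy",d); cv2.imwrite("pics/w1.png",p[:,:,::-1])
k=viewer.calibration("wrist"); T=np.linalg.inv(k["world_to_cam"]); print(cr(T[:3,3]), np.round(k["world_to_cam"],3))
for n in ["release_bar","slide_jaw","strip"]: print(n,[(np.round(cr(q["location"]),1),round(q["score"],2)) for q in nets.look_for(n,"wrist")][:3])
print(proj("wrist",[wo([66,y,26]) for y in (-220,-146,-82,-50)]))
E
```

```text
clock: 2.85
tcp_pos: [0.6226, -0.0328, 0.2315]
orientation: [-0.056, 1.57, 0.056]
contact_force: [1.0, 1.0, 0.7]
grip_width: 0.0854
t 2.85 cr [  11.8 -171.7  231.5] shift [ 81.5 -55.3   0.1] F [1.  0.9 0.7] w 85.4
axes in cradle (cols)
 [[ 0.001  0.     1.   ]
 [ 0.     1.    -0.   ]
 [-1.     0.     0.001]]
[ -60.77846582 -180.28940818  373.78805101] [[-0.064  0.998 -0.004  0.083]
 [-0.955 -0.062 -0.289  0.631]
 [-0.289 -0.014  0.957 -0.199]
 [ 0.     0.     0.     1.   ]]
release_bar [(array([  12.2, -226.5,   98.5]), 0.81)]
slide_jaw [(array([   0.8, -210.1,   48.3]), 0.91)]
strip [(array([   5.9, -119.7,   13. ]), 0.61)]
[[230.23508988 239.66334884]
 [303.02839601 239.47352777]
 [365.984611   239.3093586 ]
 [397.46266357 239.22727416]]
```

View pics/w1.png

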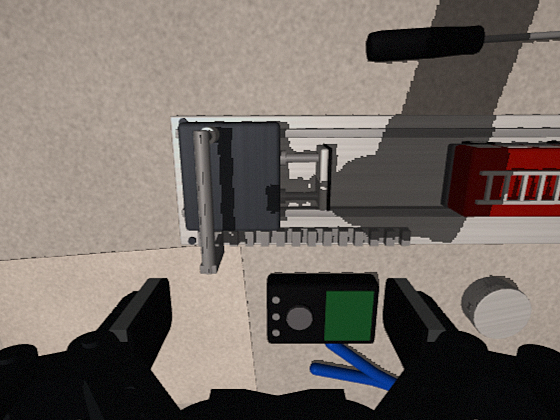

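```bash
python3 - <<'E'
from h import *
d=np.load("pics/w1_d.npy"); p=cv2.imread("pics/w1.png"); P=cr(cloud("wrist",d))
b=P[(P[...,2]>88)&(P[...,2]<110)&(P[...,0]>-60)&(P[...,0]<90)&(abs(P[...,1]+225)<30)]
print("bar",len(b),cv2.minAreaRect(b[:,:2].astype(np.float32)),np.percentile(b[:,2],[5,50,95]))
x0=b[:,0]; A=np.polyfit(b[:,0],b[:,1],1); print("bar slope",A, np.percentile(x0,[0,100]))
pad=P[(P[...,2]>45)&(P[...,2]<62)&(abs(P[...,0])<35)&(P[...,1]>-165)&(P[...,1]<-90)]; print("pad",np.percentile(pad[:,1],[1,50,99]),np.percentile(pad[:,0],[1,99]))
s=P[(abs(P[...,0]-66)<12)&(P[...,1]>-200)&(P[...,1]<-40)&(P[...,2]>24-4)&(P[...,2]<32)]
print("lands z",np.median(s[:,2]),"x",np.percentile(s[:,0],[2,50,98]))
g=P[...,2][235:247,215:420]; print(np.round(np.median(P[228:248,300],0)))
# phase
best=[]
w=s[:,1]; ph=np.angle(np.exp(2j*np.pi*w/16).mean()); print("land centre mod16:",ph/(2*np.pi)*16,"strength",abs(np.exp(2j*np.pi*w/16).mean()), "range",w.min(),w.max())
h=np.histogram(w,np.arange(-210,-40,2)); print(list(zip(h[1].astype(int),h[0])))
cv2.imwrite("pics/w1c.png",cv2.resize(p[110:280,170:430],None,fx=3,fy=3,interpolation=cv2.INTER_CUBIC))
E
```

```text
bar 2211 ((11.668563842773438, -230.41224670410156), (116.300537109375, 14.034613609313965), 0.5653321146965027) [94.12129807 97.98496277 99.60078084]
bar slope [ 2.13280018e-04 -2.29161397e+02] [-46.46252521  69.81630173]
pad [-135.19243904 -130.61577245 -125.19942658] [-28.28011537  26.46524126]
lands z 25.168474153058064 x [57.31634442 64.59580746 73.34000974]
[  68. -148.   15.]
land centre mod16: 5.942580958869394 strength 0.5435536535913887 range -199.93130034887884 -40.01039271556991
[(np.int64(-210), np.int64(0)), (np.int64(-208), np.int64(0)), (np.int64(-206), np.int64(0)), (np.int64(-204), np.int64(0)), (np.int64(-202), np.int64(0)), (np.int64(-200), np.int64(27)), (np.int64(-198), np.int64(13)), (np.int64(-196), np.int64(0)), (np.int64(-194), np.int64(0)), (np.int64(-192), np.int64(0)), (np.int64(-190), np.int64(32)), (np.int64(-188), np.int64(32)), (np.int64(-186), np.int64(32)), (np.int64(-184), np.int64(32)), (np.int64(-182), np.int64(15)), (np.int64(-180), np.int64(0)), (np.int64(-178), np.int64(0)), (np.int64(-176), np.int64(0)), (np.int64(-174), np.int64(33)), (np.in
[... 1319 characters left out ...]
.int64(-88), np.int64(32)), (np.int64(-86), np.int64(11)), (np.int64(-84), np.int64(0)), (np.int64(-82), np.int64(0)), (np.int64(-80), np.int64(7)), (np.int64(-78), np.int64(45)), (np.int64(-76), np.int64(28)), (np.int64(-74), np.int64(31)), (np.int64(-72), np.int64(33)), (np.int64(-70), np.int64(6)), (np.int64(-68), np.int64(0)), (np.int64(-66), np.int64(0)), (np.int64(-64), np.int64(8)), (np.int64(-62), np.int64(46)), (np.int64(-60), np.int64(31)), (np.int64(-58), np.int64(31)), (np.int64(-56), np.int64(32)), (np.int64(-54), np.int64(10)), (np.int64(-52), np.int64(0)), (np.int64(-50), np.int64(0)), (np.int64(-48), np.int64(15)), (np.int64(-46), np.int64(45)), (np.int64(-44), np.int64(30))]
```

View pics/w1c.png

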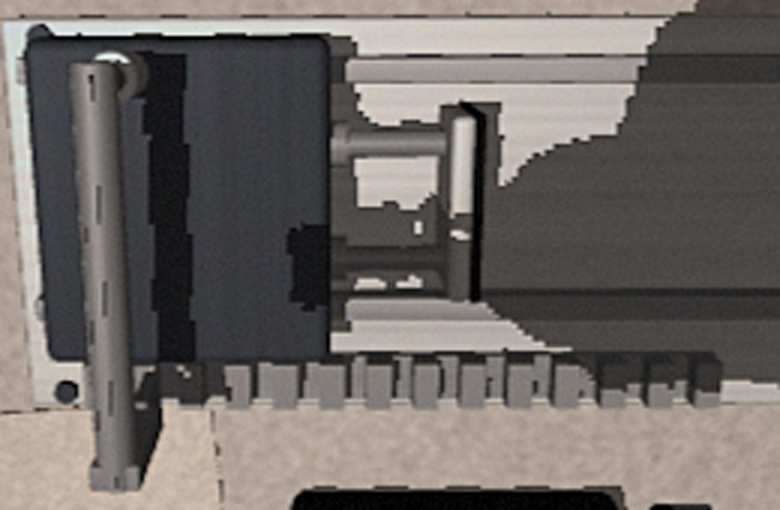

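```bash
python3 -m pendant '[50,35,-19.5,0,0, 50,35,-19.5,0,0, 50,35,-19.5,0,0, 50,20,0,0,0, 50,16,0,0,0, 50,10,0,0,0, 50,5,0,0,0, 50,0,0,0,0, 50,0,0,0,0]' 60; python3 - <<'E'
from h import *
need([12,-230,75])
p,d=viewer.grab_frame("wrist"); cv2.imwrite("pics/w2.png",p[:,:,::-1])
P=cr(cloud("wrist",d))
b=P[(P[...,2]>80)&(P[...,2]<106)&(P[...,0]>-45)&(P[...,0]<-5)&(abs(P[...,1]+225)<15)]
print("bar",len(b),cv2.minAreaRect(b[:,:2].astype(np.float32)),np.percentile(b[:,2],[5,50,95]))
E
```

```text
clock: 4.18
tcp_pos: [0.6265, -0.0899, 0.076]
orientation: [-0.056, 1.569, 0.056]
contact_force: [0.3, 0.2, 0.1]
grip_width: 0.0501
t 4.17 cr [  11.6 -228.9   76. ] shift [ 1.  -1.1  0.4] F [0.4 0.2 0.1] w 50.1
axes in cradle (cols)
 [[ 0.001  0.     1.   ]
 [-0.     1.    -0.   ]
 [-1.    -0.     0.001]]
bar 3698 ((-25.007678985595703, -230.54876708984375), (39.97282409667969, 12.012828826904297), 0.10462835431098938) [94.83288471 98.44398229 99.90874974]
```

View pics/w2.png

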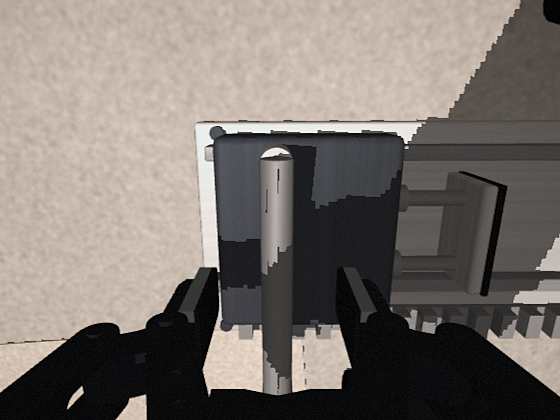

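The bar, at (277,270), runs between the fingers at (205,300) and (350,300). Correct by −1.5 mm and close.

```bash
python3 -m pendant '[50,1,-1.5,0,0, 8,0,0,0,0, 8,0,0,0,0, 8,0,0,0,0, 8,0,0,0,0, 8,0,0,0,0]' 60; python3 h.py 12 -230 75
```

```text
clock: 4.97
tcp_pos: [0.626, -0.0909, 0.0744]
orientation: [-0.056, 1.57, 0.057]
contact_force: [-1.6, 2.4, 3.5]
grip_width: 0.0099
t 4.97 cr [  11.1 -229.9   74.4] shift [-0.6 -0.1  0.9] F [-1.4  2.5  3.5] w 9.9
axes in cradle (cols)
 [[-0.     0.     1.   ]
 [ 0.001  1.    -0.   ]
 [-1.     0.001 -0.   ]]
```

```bash
python3 -m pendant '[8,-3,0,0,0, 8,-3,0,0,0, 8,-2,0,0,0, 8,0,0,0,0]' 60; python3 - <<'E'
from h import *
need([12,-230,82.5])
p,d=viewer.grab_frame("wrist"); P=cr(cloud("wrist",d))
b=P[(P[...,2]>85)&(P[...,2]<115)&(P[...,0]>-45)&(P[...,0]<-5)&(abs(P[...,1]+225)<15)]
print("bar",len(b),cv2.minAreaRect(b[:,:2].astype(np.float32)),np.percentile(b[:,2],[5,50,95]))
E
```

```text
clock: 5.48
tcp_pos: [0.626, -0.0909, 0.0822]
orientation: [-0.056, 1.57, 0.056]
contact_force: [2.4, 3.3, -6.6]
grip_width: 0.0099
t 5.47 cr [  11.1 -229.9   82.2] shift [-0.3 -0.1  0.9] F [ 2.6  3.1 -6.6] w 9.9
axes in cradle (cols)
 [[-0.  0.  1.]
 [ 0.  1. -0.]
 [-1.  0. -0.]]
bar 3756 ((-25.015426635742188, -231.41372680664062), (40.043540954589844, 11.982806205749512), 0.4391894042491913) [102.51621623 106.06261849 107.49877918]
```

```bash
python3 -m pendant '[8,0,4,0,0, 8,0,8,0,0, 8,0,10,0,0, 8,0,10,0,0, 8,0,10,0,0, 8,0,10,0,0, 8,0,10,0,0, 8,0,10,0,0, 8,0,10,0,0, 8,0,8,0,0, 8,0,6,0,0, 8,0,4,0,0, 8,0,0,0,0]' 60; python3 h.py 12 -82 82.5
```

```text
clock: 7.15
tcp_pos: [0.6188, 0.0062, 0.0822]
orientation: [-0.057, 1.57, 0.053]
contact_force: [2.0, -4.7, -5.0]
grip_width: 0.0101
t 7.15 cr [  10.9 -132.6   82.2] shift [-0.4 50.6  1. ] F [ 1.7 -4.8 -5. ] w 10.1
axes in cradle (cols)
 [[-0.     0.002  1.   ]
 [-0.002  1.    -0.002]
 [-1.    -0.002 -0.   ]]
```

```bash
python3 -m pendant '[8,0,4,0,0, 8,0,4,0,0, 8,0,4,0,0, 8,0,4,0,0, 8,0,4,0,0, 8,0,3,0,0, 8,0,3,0,0, 8,0,3,0,0, 8,0,3,0,0, 8,0,3,0,0, 8,0,2,0,0, 8,0,2,0,0, 8,0,2,0,0, 8,0,0,0,0]' 60; python3 - <<'E'
from h import *
need([12,-82,82.5])
p,d=viewer.grab_frame("wrist"); np.save("pics/w3_d.npy",d); cv2.imwrite("pics/w3.png",p[:,:,::-1]); P=cr(cloud("wrist",d))
b=P[(P[...,2]>85)&(P[...,2]<115)&(P[...,0]>-45)&(P[...,0]<-5)&(abs(P[...,1]+90)<30)]
print("bar",len(b),cv2.minAreaRect(b[:,:2].astype(np.float32)),np.percentile(b[:,2],[5,50,95]))
s=P[(abs(P[...,0]-66)<10)&(P[...,1]>-250)&(P[...,1]<-35)&(P[...,2]>20)&(P[...,2]<32)]
print(len(s)); z=np.exp(2j*np.pi*s[:,1]/16).mean(); print("land mod16",np.angle(z)/2/np.pi*16,abs(z),s[:,1].min(),s[:,1].max())
E
```

```text
clock: 8.9
tcp_pos: [0.6158, 0.0466, 0.0821]
orientation: [-0.056, 1.571, 0.052]
contact_force: [0.6, -5.8, -4.8]
grip_width: 0.01
t 8.9 cr [ 10.8 -92.   82.1] shift [-0.4 10.   1.2] F [ 0.1 -5.9 -4.8] w 10.0
axes in cradle (cols)
 [[-0.001  0.002  1.   ]
 [-0.003  1.    -0.002]
 [-1.    -0.003 -0.001]]
bar 3756 ((-24.988744735717773, -93.7410888671875), (39.95695114135742, 11.985406875610352), 0.6119142770767212) [102.38630568 106.00184015 107.47820786]
2891
land mod16 7.446522916327271 0.4944443305672628 -249.99727945212484 -39.19470684414705
```

View pics/w3.png

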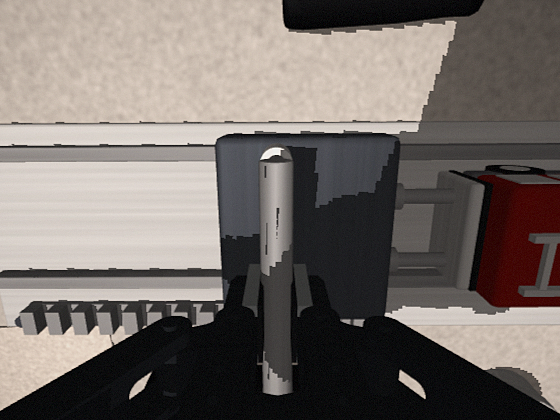

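```bash
python3 - <<'E'
from h import *
d=np.load("pics/w3_d.npy"); P=cr(cloud("wrist",d))
s=P[(abs(P[...,0]-66)<8)&(P[...,1]<-125)&(P[...,1]>-250)]
print(np.percentile(s[:,2],[5,25,50,75,95]))
s=s[(s[:,2]>24)&(s[:,2]<30)]
y=np.sort(s[:,1]); 
for g in np.split(y,np.where(np.diff(y)>3)[0]+1): print(len(g),np.round([g[0],g[-1],(g[0]+g[-1])/2],1))
need([12,-82,82.5])
E
```

```text
[12.59109704 15.93166881 21.34947496 25.32489325 26.2069265 ]
198 [-250.  -244.6 -247.3]
343 [-238.7 -228.4 -233.5]
340 [-222.3 -212.7 -217.5]
334 [-206.4 -196.9 -201.7]
323 [-190.6 -180.9 -185.7]
147 [-174.3 -165.  -169.7]
75 [-158.3 -149.4 -153.8]
171 [-142.3 -133.4 -137.9]
t 8.95 cr [ 10.8 -92.   82.1] shift [-0.4 10.   1.2] F [ 1.2 -5.6 -6.5] w 10.1
axes in cradle (cols)
 [[-0.001  0.002  1.   ]
 [-0.003  1.    -0.002]
 [-1.    -0.003 -0.001]]
```

```bash
python3 -m pendant '[8,0,2,0,0, 8,0,2,0,0, 8,0,2,0,0, 8,0,2,0,0, 8,0,2,0,0, 8,0,1,0,0, 8,0,0,0,0, 8,0,0,0,0]' 60; python3 h.py 12 -81.6 82.5
```

```text
clock: 9.95
tcp_pos: [0.615, 0.0563, 0.0821]
orientation: [-0.057, 1.571, 0.051]
contact_force: [2.0, -8.1, -5.7]
grip_width: 0.01
t 9.95 cr [ 10.7 -82.3  82.1] shift [-0.4  0.7  1.3] F [ 1.5 -8.2 -5.7] w 10.0
axes in cradle (cols)
 [[-0.001  0.003  1.   ]
 [-0.004  1.    -0.003]
 [-1.    -0.004 -0.001]]
```

```bash
python3 -m pendant '[8,0,0.8,0,0, 8,0,0,0,0]' 60; python3 - <<'E'
from h import *
need([12,-81.6,82.5])
p,d=viewer.grab_frame("wrist"); P=cr(cloud("wrist",d)); cv2.imwrite("pics/w4.png",p[:,:,::-1])
row=P[150:300:15]; 
b=P[(P[...,2]>85)&(P[...,2]<115)&(P[...,0]>-45)&(P[...,0]<-5)&(abs(P[...,1]+90)<30)]
print("bar",cv2.minAreaRect(b[:,:2].astype(np.float32)))
pad=P[(P[...,2]>50)&(P[...,2]<62)&(abs(P[...,0])<28)&(P[...,1]>-15)&(P[...,1]<40)]; print("pad",np.percentile(pad[:,1],[1,50,99]))
s=P[(abs(P[...,0]-66)<8)&(P[...,1]<-118)&(P[...,1]>-230)&(P[...,2]>24)&(P[...,2]<30)]
y=np.sort(s[:,1]); 
for g in np.split(y,np.where(np.diff(y)>3)[0]+1): print(len(g),np.round([g[0],g[-1],(g[0]+g[-1])/2],1))
p,d=viewer.grab_frame("top"); cv2.imwrite("pics/t4.png",cv2.resize(p[105:205,170:395],None,fx=3.5,fy=3.5,interpolation=cv2.INTER_CUBIC)[:,:,::-1])
E
```

```text
clock: 10.2
tcp_pos: [0.615, 0.0569, 0.0821]
orientation: [-0.057, 1.571, 0.05]
contact_force: [1.4, -8.5, -6.1]
grip_width: 0.0098
t 10.2 cr [ 10.7 -81.7  82.1] shift [-0.4  0.1  1.3] F [ 0.7 -8.6 -6.1] w 9.8
axes in cradle (cols)
 [[-0.001  0.003  1.   ]
 [-0.004  1.    -0.003]
 [-1.    -0.004 -0.001]]
bar ((-24.991275787353516, -83.46635437011719), (39.98887252807617, 12.045426368713379), 0.06521468609571457)
pad [-1.90106919  4.88771837 10.14537973]
53 [-230.  -228.8 -229.4]
335 [-222.7 -212.8 -217.7]
335 [-206.4 -196.8 -201.6]
339 [-190.5 -180.8 -185.7]
270 [-174.1 -164.8 -169.5]
93 [-158.2 -149.4 -153.8]
150 [-141.9 -133.3 -137.6]
65 [-126.1 -120.6 -123.4]
```

View pics/t4.png

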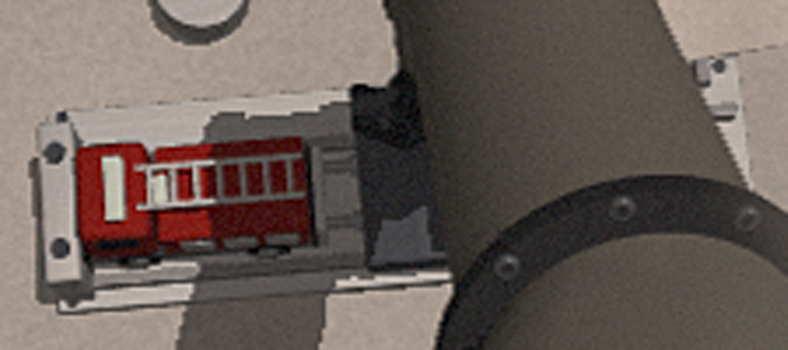

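```bash
python3 -m pendant '[8,2.5,0,0,0, 8,2.5,0,0,0, 8,2,0,0,0, 8,1,0,0,0, 8,1,0,0,0, 8,1,0,0,0, 8,0,0,0,0]' 60; python3 h.py 12 -81.6 72.5
```

```text
clock: 11.18
tcp_pos: [0.615, 0.0569, 0.0722]
orientation: [-0.057, 1.571, 0.05]
contact_force: [1.6, -9.1, -5.2]
grip_width: 0.0095
t 11.18 cr [ 10.7 -81.6  72.2] shift [-0.3  0.   1.3] F [ 1.  -9.2 -5.2] w 9.5
axes in cradle (cols)
 [[-0.001  0.003  1.   ]
 [-0.004  1.    -0.003]
 [-1.    -0.004 -0.001]]
```

Force is still only the spring's pull, 2 mm below the land height, so the tooth is entering the notch. Continue down.

```bash
python3 -m pendant '[8,1.5,0,0,0, 8,1.5,0,0,0, 8,1.5,0,0,0, 8,1,0,0,0, 8,0,0,0,0]' 60; python3 h.py 12 -81.6 66
```

```text
clock: 11.8
tcp_pos: [0.615, 0.0569, 0.0667]
orientation: [-0.057, 1.571, 0.05]
contact_force: [0.7, -8.1, -4.9]
grip_width: 0.0098
t 11.8 cr [ 10.7 -81.7  66.7] shift [0.7 0.1 1.3] F [ 0.1 -8.1 -4.9] w 9.8
axes in cradle (cols)
 [[-0.001  0.003  1.   ]
 [-0.004  1.    -0.003]
 [-1.    -0.004 -0.001]]
```

```bash
python3 -m pendant '[8,1,-1,0,0, 8,0,-1,0,0, 8,0,-1,0,0, 8,0,0,0,0]' 60; python3 h.py 12 -81.6 65.4
```

```text
clock: 12.3
tcp_pos: [0.6151, 0.0569, 0.0658]
orientation: [-0.056, 1.571, 0.054]
contact_force: [0.1, -5.0, -3.0]
grip_width: 0.0098
t 12.3 cr [ 10.8 -81.7  65.8] shift [0.4 0.1 1.2] F [-0.3 -5.  -3. ] w 9.8
axes in cradle (cols)
 [[-0.001  0.001  1.   ]
 [-0.001  1.    -0.001]
 [-1.    -0.001 -0.001]]
```

```bash
python3 -m pendant '[8,0.5,-1,0,0, 8,0,-1,0,0, 8,0,-1,0,0, 8,0,-1,0,0, 8,0,0,0,0]' 60; python3 h.py 12 -81.6 65.4
```

```text
clock: 12.92
tcp_pos: [0.6152, 0.0567, 0.0656]
orientation: [-0.055, 1.571, 0.06]
contact_force: [-5.9, 1.7, 5.0]
grip_width: 0.0099
t 12.93 cr [ 10.8 -81.9  65.6] shift [0.2 0.2 1.2] F [-5.8  2.1  5. ] w 9.9
axes in cradle (cols)
 [[-0.001 -0.002  1.   ]
 [ 0.003  1.     0.002]
 [-1.     0.003 -0.001]]
```

Bar is down (z 65.6, force reversed), and the lateral load is off. Release slowly and rise.

```bash
python3 -m pendant '[14,0,0,0,0, 20,0,0,0,0, 40,0,0,0,0, 40,0,0,0,0, 40,0,0,0,0]' 60; python3 h.py 12 -81.6 65.4; python3 -m pendant '[45,-5,0,0,0, 45,-10,0,0,0, 45,-20,0,0,0, 45,-30,0,0,0, 45,-30,0,0,0, 45,-30,0,0,0, 45,-25,0,0,0, 45,0,0,0,0]' 60
python3 - <<'E'
from h import *
need([12,-81.6,65.4])
p,d=viewer.grab_frame("wrist"); P=cr(cloud("wrist",d)); cv2.imwrite("pics/w5.png",p[:,:,::-1])
b=P[(P[...,2]>75)&(P[...,2]<115)&(P[...,0]>-45)&(P[...,0]<60)&(abs(P[...,1]+82)<15)]
print("bar",cv2.minAreaRect(b[:,:2].astype(np.float32)),np.percentile(b[:,2],[5,50,95]))
E
```

```text
clock: 13.55
tcp_pos: [0.6158, 0.054, 0.0653]
orientation: [-0.056, 1.57, 0.056]
contact_force: [-0.0, 0.2, 1.0]
grip_width: 0.0403
t 13.55 cr [ 11.3 -84.6  65.3] shift [-0.1  3.   0.7] F [-0.   0.2  1. ] w 40.3
axes in cradle (cols)
 [[ 0.     0.001  1.   ]
 [-0.     1.    -0.001]
 [-1.    -0.     0.   ]]
clock: 14.55
tcp_pos: [0.6173, 0.0541, 0.2189]
orientation: [-0.055, 1.564, 0.056]
contact_force: [0.5, 0.2, 0.2]
grip_width: 0.0449
t 14.55 cr [ 12.8 -84.6 218.9] shift [153.5   2.9  -1.7] F [0.5 0.2 0.2] w 44.9
axes in cradle (cols)
 [[ 0.006  0.001  1.   ]
 [ 0.001  1.    -0.001]
 [-1.     0.001  0.006]]
bar ((7.476230621337891, -83.44537353515625), (105.00141906738281, 11.573251724243164), 0.39845553040504456) [84.14594338 87.74053025 89.40575917]
```

View pics/w5.png

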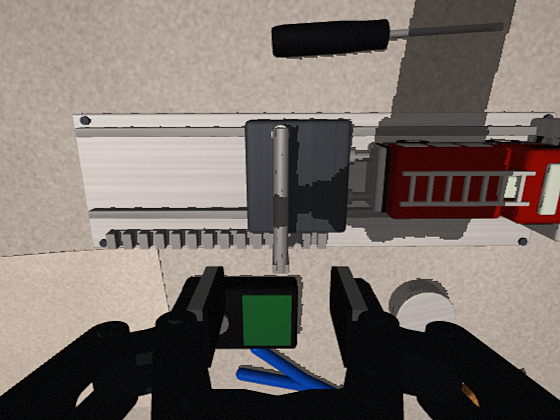

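The picture shows the bar (280,200) down: its top is at 89.4 mm, against 99.6 mm on a land. The pad (380,175) is against the truck, and the robot is clear of everything.

```bash
python3 -c "
from bench import r; print(r.hand_in())"
```

```text
the job is handed in; nothing more can be done
None
```

The red fire truck is clamped in the cradle and the job is handed in, at about 14.6 s of robot time.

**What I did:** I gripped the release bar and lifted it to about 17 mm. I then slid the jaw about 148 mm to the notch nearest half pad travel and lowered the bar. I took the sideways load off the arm before letting go, then moved clear.

**Last checks:**
- **Truck:** the top picture, taken just before lowering, shows it against the end stop. After release the pad was still against it.
- **Pad:** it is pushed in about 13 mm, worked out from a jaw position of about -51.7 mm. The sideways push was at most 9 N in the readings I took, and about 5 N of that is jaw drag.
- **Tooth:** the bar top is at about 89.4 mm, some 10 mm lower than when the tooth sat on a land at the start, so it is fully seated. The vertical force never went above about 7 N in my readings.
- **Other things:** I did not touch any of the bystanders or the purple trucks. I did not measure their positions again.

**Disagreement:** close-up wrist views put the bar about 1.8 mm short of the notch's middle, while the arm's own position put it on the middle. The tooth dropped in without resistance, which supports the arm's reading.

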